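# Shut the guard and hold the hidden bolt head while the nut runs home

### The arm

A 7-joint arm with a two-finger parallel gripper is mounted at the origin on the work surface. World frame = base frame: x ahead of the robot, y to its left, z up, the work surface at z = 0. Lengths are in m, angles in rad, forces in N, time in s.
With the tool pointing down it reaches from about 0.35 to 0.9 m from the base axis. Payload 8.1 kg.
Tool frame: the origin (TCP) lies on the centre line of the jaws, within the pads' length; the fingertips stand 19 mm ahead of it and the grasp point (between the pads) is the TCP; z points along the fingers, y is the direction in which the jaws open and shut (so a half turn about z gives the same grasp; the last joint's range is limited). The gripper opens to 92 mm and grips with 3 to 60 N. Pads are 19 mm wide; open, the fingers measure 130 mm over their backs; the gripper's body (75 mm by 190 mm) begins 47 mm behind the grasp point.
Start: joints at [1.082, 0.434, 0.025, 1.573, -0.012, 1.134, -0.075], TCP at [0.235, -0.579, 0.246] pointing down, gripper open.
Joint ranges: [-2.62, 2.62], [-0.44, 2.09], [-1.27, 1.32], [0.08, 2.57], [-1.32, 4.46], [0.12, 2], [-2.74, 2.74]. Speed limits (rad/s): [2.22, 2.22, 3.01, 3.01, 3.14, 3.14, 3.14].

### API

Orientations are given as a rotation vector (axis times angle).
In Python, from cell import monitor, imaging, workorder, outline_of gives the robot as it stands.
- The arm moves only by the tool move_arm, never from a script. Its argument "series" is a list of rows, each a list of 6 numbers: the shift along the world's x, y, z in cm, then the turn, a rotation vector about the world's x, y, z in degrees. A call has 1 to 8 rows; each row shifts and turns the commanded pose from where the row before left it; what a row does not reach is not made up. A row lasts 1/10 s, in which the tool goes at most 50 mm and 8.59 degrees, less where a joint would pass 70% of its speed; a pose out of reach is approached as far as the arm can. A call with a gripper value outside its range is refused whole. "grip" is the opening, from 0 (shut) to 1 (fully open), set as the call begins (left out, the last holds). The fingers move at their own pace and stop on an object; "force" is the grip in N (left out, the last holds). Time passes only in rows, so rows that do not move let the fingers close. It gives the time, the measured TCP pose, the force and the opening at its end, in the units of the state.
- monitor.observe(): the state, without advancing time (a new reading comes with each control period).
- imaging.get_image(name): name is "scene" or "top" or "wrist"; returns a dict with "color" (400x640x3 uint8, red, green, blue), "fx", "fy", "cx", "cy" (pixels), "rvec" (rotation vector, rad) and "tvec" (3), from world to camera coordinates, as OpenCV has them; the wrist camera has in their place "mount" (4x4, takes a point from camera to tool coordinates, whose origin is the TCP and whose axes are the flange's). Camera axes: x right, y down, z forward; pixel columns grow to the right and rows downward; lengths in m; the calibration is good to about 2 mm. The wrist camera is an equidistant fisheye: a pixel r from the principal point sees the ray r / f radians off the axis. A picture is of the moment at which its call begins: read the wrist's pose just before it. There is no depth.
- workorder.sign_off(): hands the job in, once; it reports no verdict.
Trained networks look in the newest picture that a camera, given by its name, has taken for a name from the list of things; names that differ only in an ending like _2 or _b are one class to them, and where a whole thing is asked for, a point or a joint stands for the part that bears it (a point fixed in the world has none). Each returns a list of dicts, best first, with "p" (0 to 1); they miss things now and then, are a little off and sometimes report something else, mostly with a low value. They report only what shows in the picture. A call takes as long as a camera call.
- outline_of(camera, thing): "mask" (400x640 bool, what is visible of it) and "rect" ([left, top, width, height] in pixels, round what is visible of it).
The state is a dict: "clock": time; "joints": joint angles; "dq": joint speeds; "joint_efforts": joint torques, N m; "position": TCP position; "ee_rot": TCP orientation; "force": force on the tool from outside, world axes, zero at the start; "ft_torque": the same for the moment, N m; "width": opening from 0.0 (shut) to 1.0 (fully open).
Only numpy, scipy, OpenCV 4.12 (cv2) and the standard library are available. Lean on these libraries where they do the work, as an engineer would, in place of code of your own. Each camera call takes 0.05 s, during which the arm holds its last target. There are 200 camera calls.

### The job

Lower the clear guard of the bench nut runner by its bar until it is fully shut, without slamming it; that starts the spindle, but the bolt just turns round with the nut. So reach down between the two legs of the U bracket, grip the bolt's hexagon head and hold it from turning while the nut runs fully home (no more than 10 seconds), and finish still gripping the head, with the guard shut. Leave the loose things lying around where they are.

Things in the scene. Friction and masses are not known exactly. Their poses are not given: they have to be found in the camera images.
- nut_runner: Fixed green bench nut runner, base 230 x 390 mm, 28 mm high. Origin on the table under the bolt axis, at the outer face of the bracket's near leg. y runs along the bolt axis from the bracket to the motor, x to the guard's hinge side (away from the robot), z up. Along y: guarded chamber 9 to 102 mm (119 mm high, x -70 to 70), gear housing 105 to 215 (150 mm high), motor to 277 mm.
- gap_mouth (a point): Centre of the open top of the gap in the steel U bracket, 38 mm to the -y side of the nut runner's origin, 120 mm above the table. Along y the gap is 52 mm wide (-12 to -64 mm), between legs 12 mm (near) and 10 mm (far) thick. The legs are 120 mm long in x (-60 to 60 mm) and end at z = 120 mm; the gap's floor is at z = 40 mm. The gap is open at the top and at both x ends.
- bolt: M20 bolt through the near leg. Origin: centre of its hexagon head in the gap, 26.5 mm to the -y side of the nut runner's origin, 90 mm above the table. Head 30 mm across flats, 34.6 across corners, 13 mm thick along the bolt, kept 8 mm off the leg by a fixed collar of 29 mm diameter. It turns about the nut runner's y only; unheld it spins with the spindle at 3.4 rad/s, moment up to 0.25 N m.
- nut_run (a joint): How far the nut is screwed along the bolt, rad: 0 to 4 at the start, 12.6 fully home. It grows, at about 1.9 rad/s, only while the guard is shut and the bolt head is held. Jaws closed across the nut runner's x take the head at any angle of its flats: it turns until the flats lie against the jaws, then stops.
- guard (a joint): Angle of the clear plastic guard (140 x 93 mm, aluminium frame 8 mm thick), rad: 0 shut, at the start 1.1 to 1.4 (standing open). Stiff hinge: it stays at any angle and needs about 1 to 4 N at the bar to lower. An interlock lets the spindle run only when the guard is shut.
- guard_bar (a point): Middle of the guard's black bar grip: round, 12 mm thick, 80 mm long, parallel to the nut runner's y, 185 mm from the hinge axis. Behind it, before the guard's frame, is a free space 37 mm deep and 74 mm wide between two arms. With the guard shut the bar is 124 mm above the table, 115 mm to the -x and 55.5 mm to the +y side of the nut runner's origin.
- guard_hinge (a point): Point of the guard's hinge axis in line with the bar's middle, 70 mm to the +x and 55.5 mm to the +y side of the nut runner's origin, 124 mm above the table; the axis is parallel to the nut runner's y. With the guard at angle q the bar lies from here 185 mm x cos(q) towards the nut runner's -x and 185 mm x sin(q) up.
- spare_bolt: Loose spare M20 bolt standing on its head on the front edge of the base, 55 mm tall. To be left alone. Origin at its underside.
- spare_nut: Loose spare nut lying on the front edge of the base before the bracket, 30 mm across flats, 16 mm high. To be left alone. Origin at its underside.
- spare_washer: Loose washer on the front edge of the base, 37 mm in diameter, 5 mm thick. To be left alone.
- spanner: Loose steel spanner, 240 mm, on the table to the robot's right. To be left alone.
- bolt_bin: Open yellow plastic bin 150 x 110 x 60 mm with nuts in it, right of the nut runner. To be left alone.
- oil_can: Blue can, 60 mm in diameter, 150 mm tall, far right. To be left alone.
- carton: Cardboard carton 150 x 110 x 85 mm on the left. To be left alone.
- screwdriver: Screwdriver 220 mm on the table, front left. To be left alone.

How it is judged:
By the outcome, as a careful person would: the job done as asked, in the order asked, and still so for the second after the job is handed in, while the arm keeps its last pose, push and grip.
It also fails if it takes over 58 s, if anything falls off the work surface, if the arm or the gripper's body presses on something with over 40 N, if the wrist force passes 120 N, or if a joint passes its speed limit or range.

## Working session

There is one attempt and no reset: what is moved stays moved. The work goes in short steps, Python scripts to look and compute and a tool call to move; the robot and the scene stay as the last step left them, time stands still between calls to the robot, and variables do not carry over. Pictures are saved under pics/ and viewed, about 8 in all and at most 12, crops included, and the job is handed in when it is done.

Besides the shell and the picture viewer there is one more tool, called after "Request:" as a command line: name --pt "numbers of a row" for each row, then --argument value for the rest. move_arm: Moves the arm, as the interface text tells. Its arguments: {"type":"object","properties":{"series":{"type":"array"},"grip":{"type":"number"},"force":{"type":"number"}},"required":["series"]}

```bash
mkdir -p pics; ls
python3 - <<'E'
from cell import monitor, imaging, outline_of
import cv2,numpy as np,pickle
s=monitor.observe();print(s)
for c in("scene","top"):
    im=imaging.get_image(c);pickle.dump(im,open(f"{c}.pkl","wb"))
    print(c,{k:v for k,v in im.items() if k!="color"})
    v=im["color"][:,:,::-1].copy()
    for n in("nut_runner","guard","guard_bar","bolt","gap_mouth","spare_bolt","spare_nut"):
        try:
            for r in outline_of(c,n)[:1]:
                m=r["mask"];ys,xs=np.nonzero(m);print(c,n,r["p"],r["rect"],xs.mean(),ys.mean())
        except Exception as e: print(n,e)
    cv2.imwrite(f"pics/{c}0.png",v)
E
```

```text
pics
{'clock': 0.0, 'joints': array([ 1.08238523,  0.43522692,  0.02501392,  1.57410399, -0.01159056,
        1.13399718, -0.07510301]), 'dq': array([-0.00109732, -0.00079675,  0.00013247, -0.00032252,  0.00132068,
       -0.00132926, -0.00218504]), 'joint_efforts': array([-1.56919574e-03, -6.67854381e+01,  9.84565057e-01, -3.14460540e+01,
       -6.06676494e-02,  4.31892264e-02,  6.93882362e-05]), 'position': array([ 0.23493616, -0.57863999,  0.24494032]), 'ee_rot': array([-3.08186081e+00, -6.01824266e-01,  7.37894268e-04]), 'force': array([-0.43611995, -0.04012821, -0.59137292]), 'ft_torque': array([-0.01309162,  0.00771316, -0.02103166]), 'width': 1.0043038331587804}
scene {'fx': 492.78071909346414, 'fy': 492.78071909346414, 'cx': 316.87104894885437, 'cy': 194.24825999456522, 'rvec': array([ 0.87806395,  2.55123377, -1.08532893]), 'tvec': array([ 0.37004309, -0.19013931,  1.85939437])}
scene nut_runner 0.87 [219.7, 134.7, 124.2, 132.0] 276.8799630655586 205.88392032713364
scene guard 0.81 [238.8, 132.2, 25.6, 66.2] 251.37444933920705 166.33832599118944
scene guard_bar 0.81 [240.9,
[... 295 characters left out ...]
.76470588235293
top {'fx': 430.6344105449434, 'fy': 430.6344105449434, 'cx': 318.1538503685608, 'cy': 207.2976649820887, 'rvec': array([ 2.18045242, -2.13781686,  0.16322634]), 'tvec': array([0.01830477, 0.5055187 , 1.41841085])}
top nut_runner 0.7 [278.1, 143.9, 116.3, 73.5] 334.02284963887064 178.50899540380829
top guard 0.59 [330.5, 146.1, 35.1, 3.9] 347.55882352941177 146.77941176470588
top guard_bar 0.6 [332.1, 145.5, 32.8, 4.9] 349.7939393939394 146.73939393939395
top gap_mouth 0.87 [277.1, 139.8, 113.4, 77.3] 333.55742406465913 178.4540477121627
top spare_bolt 0.59 [293.0, 203.2, 11.8, 4.1] 298.5 205.0
top spare_nut 0.59 [363.6, 200.0, 13.5, 11.9] 369.05882352941177 203.35294117647058
```

Run:
```python
import cv2,numpy as np
a=cv2.imread("pics/scene0.png")[110:290,190:460]; b=cv2.imread("pics/top0.png")[120:240,250:430]
a=cv2.resize(a,None,fx=2.9,fy=2.9,interpolation=cv2.INTER_CUBIC);b=cv2.resize(b,None,fx=4.4,fy=4.4,interpolation=cv2.INTER_CUBIC)
cv2.imwrite("pics/sc.png",a);cv2.imwrite("pics/tc.png",b)
```

```text
(no output)
```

View pics/sc.png

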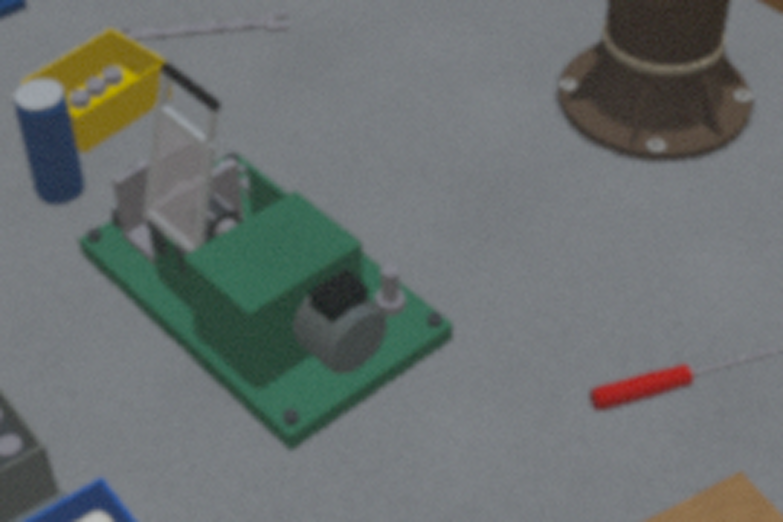

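View pics/tc.png

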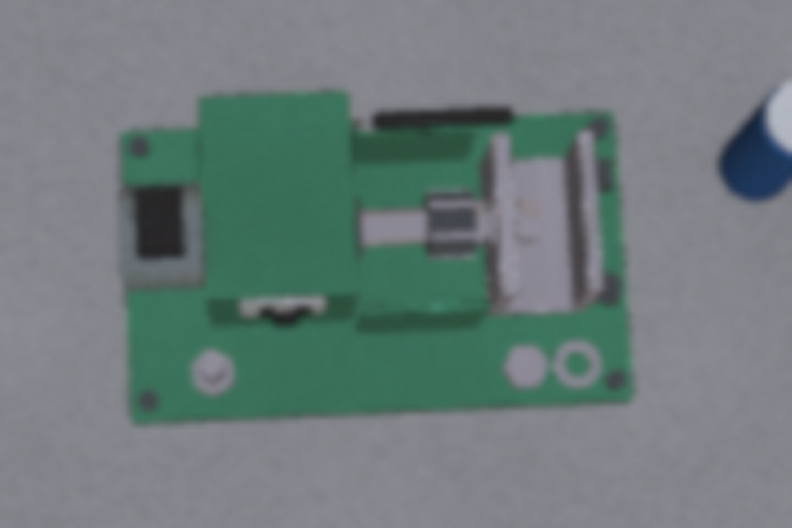

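```bash
cat > fit.py <<'E'
import cv2,numpy as np,pickle
from scipy.optimize import least_squares
C={c:pickle.load(open(c+".pkl","rb")) for c in("scene","top")}
def proj(c,P):
    i=C[c];K=np.array([[i["fx"],0,i["cx"]],[0,i["fy"],i["cy"]],[0,0,1]])
    return cv2.projectPoints(np.float64(P).reshape(-1,3),i["rvec"],i["tvec"],K,None)[0].reshape(-1,2)
T=lambda u,v:(250+u/4.4,120+v/4.4)
S=lambda u,v:(190+u/2.9,110+v/2.9)
bx=lambda i,j:lambda p:(p[4]+230*i/1e3,p[5]+.390*j,.028)
def bar(s):
    return lambda p:(.07-.185*np.cos(p[3]),.0555+s*.04,.124+.185*np.sin(p[3]))
obs=[("top",T(133,422),bx(0,1)),("top",T(633,402),bx(0,0)),("top",T(612,113),bx(1,0)),
("top",T(500,135),lambda p:(.06,-.006,.12)),("top",T(503,308),lambda p:(-.06,-.006,.12)),
("top",T(587,131),lambda p:(.06,-.069,.12)),("top",T(373,121),bar(1)),("top",T(513,115),bar(-1)),
("scene",S(163,67),bar(-1)),("scene",S(217,107),bar(1)),
("scene",S(292,432),bx(1,1)),("scene",S(450,328),bx(0,1)),("scene",S(82,240),bx(1,0))]
def W(p,l):
    c,s=np.cos(p[2]),np.sin(p[2]);return np.array([p[0]+c*l[0]-s*l[1],p[1]+s*l[0]+c*l[1],l[2]])
def res(p): return np.concatenate([proj(c,W(p,f(p)))[0]-uv for c,uv,f in obs])
if __name__=="__main__":
    for c in C:
        R=cv2.Rodrigues(C[c]["rvec"])[0];print(c,-R.T@C[c]["tvec"],R[2])
    r=least_squares(res,[.6,-.1,0,1.25,-.13,-.1],loss="soft_l1")
    p=r.x;print(p.round(4));print(r.fun.reshape(-1,2).round(1))
    print("std",np.sqrt(np.diag(np.linalg.inv(r.jac.T@r.jac))).round(4))
    np.save("p.npy",p)
    for n,l in dict(bar=bar(0)(p),bolt=(0,-.0265,.09),gap=(0,-.038,.12),shut=(-.115,.0555,.124)).items(): print(n,W(p,l).round(4))
E
python3 fit.py
```

```text
scene [1.1669732  0.94953739 1.16918115] [-0.42517375 -0.57606974 -0.69811958]
top [0.30991855 0.0500021  1.47282852] [ 0.13436754 -0.01495545 -0.9908187 ]
[ 0.6196 -0.1103  0.0649  1.3249 -0.1298 -0.11  ]
[[-1.6  0.5]
 [-0.1  0. ]
 [ 0.  -0.1]
 [-0.5  0.4]
 [ 1.1 -2.4]
 [-0.9  0.5]
 [ 0.9 -0.1]
 [-2.4  0.1]
 [ 0.6 -0.1]
 [-1.5 -1.1]
 [-1.2  0.8]
 [ 1.3 -2.3]
 [-1.8 -1.4]]
std [0.0026 0.002  0.0086 0.0173 0.0032 0.0029]
bar [ 0.641  -0.0533  0.3034]
bolt [ 0.6214 -0.1368  0.09  ]
gap [ 0.6221 -0.1482  0.12  ]
shut [ 0.5013 -0.0624  0.124 ]
```

Scene view: the runner stands with its motor towards the robot's left. The guard is up, and its bar runs from about (163,67) to (217,107). Top view: the bracket legs are at about u 500 and 587, the bar is at (373..513, ~118), and the spare nut, washer and bolt lie on the front edge. The fit is consistent to a few mm, so I'll move to a wrist view for refinement.

Request:
move_arm --pt "1.0 1.6 2 0 0 4.5" --pt "1.8 2.9 2 0 0 4.5" --pt "1.8 2.9 2 0 0 4.5" --pt "1.8 2.9 2 0 0 4.5" --pt "1.8 2.9 2 0 0 4.5" --pt "1.8 2.9 2 0 0 4.5" --pt "1.8 2.9 2 0 0 4.5" --pt "1.8 2.9 2 0 0 4.5" --grip 1 --force 25

```text
clock: 1.6
position: [0.3716, -0.3588, 0.4068]
ee_rot: [2.743, 1.53, 0.0]
force: [-0.2, 0.3, 0.5]
width: 1.0
```

Request:
move_arm --pt "1.8 2.9 1.5 0 0 4.5" --pt "1.8 2.9 0 0 0 4.5" --pt "1.8 2.9 0 0 0 4.5" --pt "1.8 2.9 0 0 0 4.5" --pt "1.8 2.9 0 0 0 4.5" --pt "1.8 2.9 0 0 0 4.5" --pt "1.8 2.9 0 0 0 4.5" --pt "0.5 0.5 0 0 0 4.5"

```text
clock: 2.4
position: [0.5037, -0.1476, 0.4209]
ee_rot: [-2.13, -2.309, -0.003]
force: [-0.4, 0.5, 0.5]
width: 1.0
```

```bash
cat > wr.py <<'E'
import cv2,numpy as np,pickle
from scipy.spatial.transform import Rotation as Ro
def snap(name):
    from cell import monitor,imaging
    s=monitor.observe();im=imaging.get_image("wrist");im["s"]=s
    pickle.dump(im,open(name+".pkl","wb"));return im
def wproj(im,P):
    s=im["s"];T=np.eye(4);T[:3,:3]=Ro.from_rotvec(s["ee_rot"]).as_matrix();T[:3,3]=s["position"]
    M=np.linalg.inv(T@im["mount"]);P=np.atleast_2d(P);c=P@M[:3,:3].T+M[:3,3]
    th=np.arctan2(np.hypot(c[:,0],c[:,1]),c[:,2]);ph=np.arctan2(c[:,1],c[:,0])
    return np.c_[im["cx"]+im["fx"]*th*np.cos(ph),im["cy"]+im["fy"]*th*np.sin(ph)]
E
python3 - <<'E'
from wr import *
from fit import W,bar
im=snap("w1");p=np.load("p.npy");print({k:np.round(v,3) for k,v in im.items() if k not in("color","s")})
print(im["s"]["position"],im["s"]["ee_rot"])
v=im["color"][:,:,::-1].copy();v=cv2.resize(v,None,fx=1.25,fy=1.25,interpolation=cv2.INTER_CUBIC)
L=dict(barL=bar(1)(p),barR=bar(-1)(p),bolt=(0,-.0265,.105),n1=(.06,-.006,.12),n2=(-.06,-.006,.12),f1=(.06,-.069,.12),f2=(-.06,-.069,.12),b00=(p[4],p[5],.028),b01=(p[4],p[5]+.39,.028))
for n,l in L.items():
    q=wproj(im,W(p,l))[0];print(n,q.round(1));cv2.drawMarker(v,tuple(int(a*1.25) for a in q),(0,0,255),0,8)
cv2.imwrite("pics/w1.png",v)
E
```

```text
{'fx': np.float64(309.707), 'fy': np.float64(309.707), 'cx': np.float64(312.861), 'cy': np.float64(198.784), 'mount': array([[-0.001, -0.962, -0.273,  0.073],
       [ 1.   , -0.   , -0.001,  0.001],
       [ 0.001, -0.273,  0.962, -0.14 ],
       [ 0.   ,  0.   ,  0.   ,  1.   ]])}
[ 0.50370458 -0.14755433  0.42092052] [-2.12976989 -2.30884113 -0.00318298]
barL [474.   67.3]
barR [469.6 154.1]
bolt [390.2 162.8]
n1 [431.2 152.5]
n2 [353.2 149.2]
f1 [427.5 193.1]
f2 [351.4 191.6]
b00 [305.3 200.4]
b01 [308.5 -15.7]
```

View pics/w1.png

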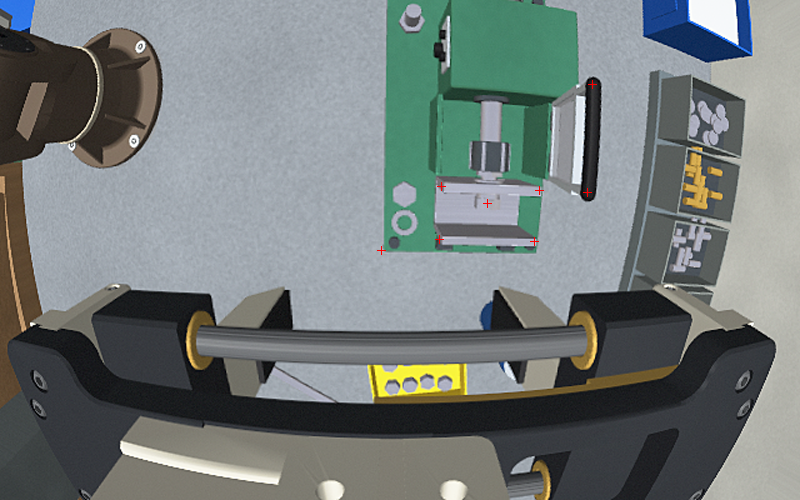

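Request:
move_arm --pt "2 -2.5 -1.5 0 0 0" --pt "2 -2.5 -1.5 0 0 0" --pt "2 -2.5 -1.5 0 0 0" --pt "0 0 0 0 0 0" --pt "0 0 0 0 0 0"

```text
clock: 2.95
position: [0.5617, -0.228, 0.3749]
ee_rot: [-2.143, -2.295, 0.001]
force: [0.6, 0.4, 0.2]
width: 0.999
```

Run:
```python
from wr import *
from cell import outline_of
im=snap("w2")
for n in("guard_bar","bolt"):
    for r in outline_of("wrist",n)[:2]: print(n,r["p"],r["rect"])
import pickle
a=pickle.load(open("w1.pkl","rb"))["color"][50:210,300:500,::-1];b=im["color"][:,:,::-1]
cv2.imwrite("pics/w1c.png",cv2.resize(a,None,fx=3.7,fy=3.7,interpolation=cv2.INTER_CUBIC))
print(im["s"]["position"])
p=np.load("p.npy")
from fit import W
q=wproj(im,W(p,(0,.01,.12)))[0];x0=int(max(0,q[0]-110));y0=int(max(0,q[1]-100));print(q,x0,y0)
b=b[y0:y0+180,x0:x0+240]
cv2.imwrite("pics/w2c.png",cv2.resize(b,None,fx=3.3,fy=3.3,interpolation=cv2.INTER_CUBIC))
```

```text
guard_bar 0.63 [417.9, 0.0, 29.5, 80.6]
guard_bar 0.35 [280.0, 91.6, 24.5, 23.7]
bolt 0.52 [350.8, 95.7, 25.3, 15.9]
[ 0.56167507 -0.22802089  0.37491264]
[365.12865595  75.41622753] 255 0
```

View pics/w1c.png

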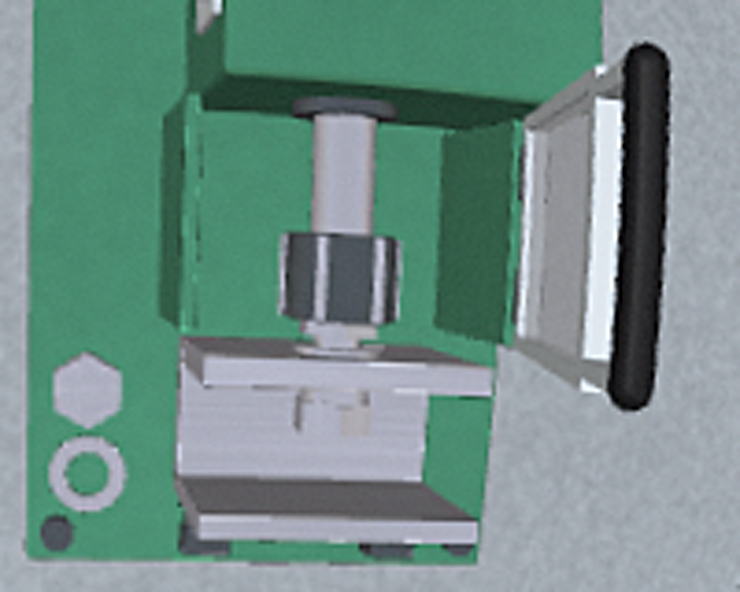

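View pics/w2c.png

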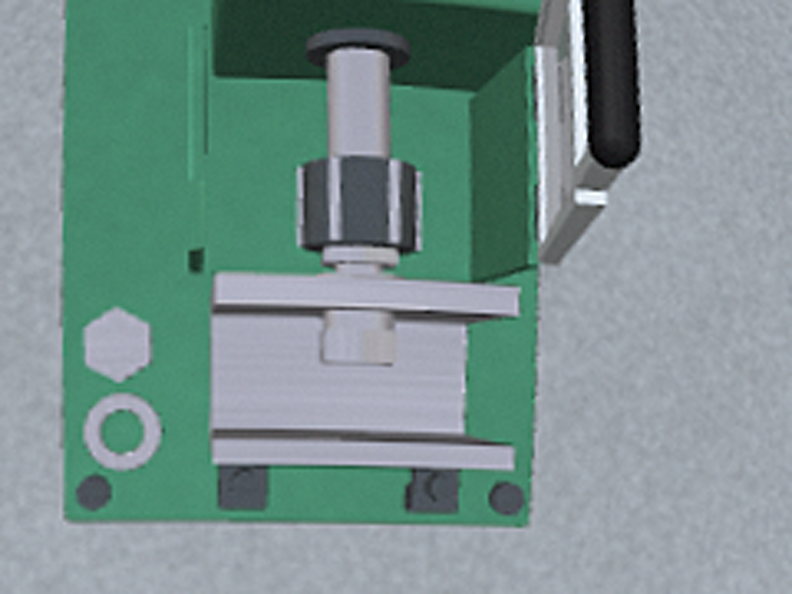

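w1 crop: near-leg top face (205,355)-(495,393), far-leg top (200,515)-(476,542), bar ends at (648,44) and (632,410). w2 crop: near leg (215,275)-(519,316), far leg (213,436)-(514,468), bolt head in the gap at (322..395, ..362), bar end at (612,168). I'll refit on these.

```bash
cat > fit2.py <<'E'
from wr import *
import fit
from fit import W,obs,proj
I={c:pickle.load(open(c+".pkl","rb")) for c in("w1","w2")}
A=lambda u,v:(300+u/3.7,50+v/3.7)
B=lambda u,v:(255+u/3.3,v/3.3)
def bar(s): return lambda p:(.07-.185*np.cos(p[3]),.0555+s*p[6],.124+.185*np.sin(p[3]))
k=lambda *l:(lambda p:l)
bc=lambda i:lambda p:(p[4]+.23*i,p[5],.028)
o=[]
for c,F,pts in(("w1",A,[(205,355),(495,367),(203,388),(493,394),(200,515),(476,520),(200,538),(476,542)]),("w2",B,[(215,275),(519,288),(215,306),(519,316),(213,436),(514,447),(213,464),(514,468)])):
    for (u,v),y,x in zip(pts,[0,0,-.012,-.012,-.064,-.064,-.074,-.074],[-.06,.06]*4): o.append((c,F(u,v),k(x,y,.12)))
o+=[("w1",A(648,44),bar(1)),("w1",A(632,410),bar(-1)),("w2",B(612,168),bar(-1)),("w1",A(27,557),bc(0)),("w1",A(477,563),bc(1)),("w2",B(66,520),bc(0)),("w2",B(530,525),bc(1))]
ob=[x for x in obs if x[0]=="scene" or 1]
ob=[(c,uv,(bar(1) if i in(6,9) else bar(-1) if i in(7,8) else f)) for i,(c,uv,f) in enumerate(ob)]
pr=lambda c,P:wproj(I[c],P)[0] if c in I else proj(c,P)[0]
def res(p): return np.concatenate([(pr(c,W(p,f(p)))-uv)*(1 if c in I else .5) for c,uv,f in o+ob])
if __name__=="__main__":
    r=fit.least_squares(res,list(np.load("p.npy"))+[.04],loss="soft_l1");p=r.x
    print(p.round(4));print(r.fun.reshape(-1,2).round(1).tolist());np.save("p2.npy",p)
    print("std",np.sqrt(np.diag(np.linalg.inv(r.jac.T@r.jac))).round(4))
    # height check: wrist only, free common z of leg tops
    g=[x for x in o if x[0] in I][:16]
    def rz(q): return np.concatenate([pr(c,W(q,f(q))+[0,0,q[3]])-uv for c,uv,f in g])
    rr=fit.least_squares(rz,[p[0],p[1],p[2],0],loss="soft_l1");print("wrist legs only x,y,yaw,dz",rr.x.round(4))
    gb=[(c,uv,s) for (c,uv,f),s in zip(o[16:19],(1,-1,-1))]
    for n,l in dict(bar=bar(0)(p),bolt=(0,-.0265,.09),shut=(-.115,.0555,.124),hinge=(.07,.0555,.124)).items(): print(n,W(p,l).round(4))
    from cell import monitor
    s=monitor.observe();R=Ro.from_rotvec(s["ee_rot"]).as_matrix();print(s["position"],"tool y deg",np.degrees(np.arctan2(R[1,1],R[0,1])),"z",R[:,2].round(4),"runner yaw",np.degrees(p[2]))
E
python3 fit2.py
```

```text
[ 0.6226 -0.111   0.0679  1.3152 -0.1301 -0.1092  0.0455]
[[-0.1, -0.1], [-0.5, -0.0], [0.1, -0.8], [-0.6, 0.5], [-0.5, -0.1], [0.9, -0.2], [-0.8, 0.2], [0.3, 0.1], [-0.2, -0.6], [0.1, -0.7], [-0.2, -0.7], [-0.0, -0.1], [0.3, 0.6], [0.4, -0.5], [0.3, -0.1], [0.0, 0.7], [-0.6, 0.7], [-1.0, -0.0], [1.1, 0.4], [-0.3, 0.1], [0.4, -0.2], [-0.4, 0.1], [0.1, -0.0], [-0.7, 0.0], [-0.0, -0.4], [-0.1, -0.5], [-0.2, -0.3], [0.7, -1.7], [-0.4, -0.2], [-0.4, -0.1], [-0.1, -0.1], [-0.5, -0.4], [-0.3, -0.0], [-0.8, 0.6], [0.4, -1.0], [-1.2, -0.5]]
std [0.0004 0.0003 0.0041 0.0049 0.001  0.0009 0.0006]
wrist legs only x,y,yaw,dz [ 0.6229 -0.1112  0.0681 -0.0012]
bar [ 0.642 -0.054  0.303]
bolt [ 0.6244 -0.1374  0.09  ]
shut [ 0.5041 -0.0634  0.124 ]
hinge [ 0.6887 -0.0509  0.124 ]
[ 0.5619573  -0.22636544  0.37674622] tool y deg 4.114865702637816 z [ 1.2e-03 -3.0e-04 -1.0e+00] runner yaw 3.8902530061902785
```

Request:
move_arm --pt "1.6 3.45 0 0 0 0" --pt "1.6 3.45 0 0 0 0" --pt "1.6 3.45 0 0 0 0" --pt "1.6 3.45 0 0 0 0" --pt "1.6 3.45 0 0 0 0" --pt "0 0 -0.5 0 0 0" --pt "0 0 0 0 0 0" --pt "0 0 0 0 0 0"

```text
clock: 3.9
position: [0.6417, -0.0555, 0.3714]
ee_rot: [2.141, 2.298, -0.001]
force: [0.3, 0.2, -0.2]
width: 1.0
```

Request:
move_arm --pt "0 0.1 -1.8 0 0 0" --pt "0 0 -1.8 0 0 0" --pt "0 0 -1.7 0 0 0" --pt "0 0 -1.5 0 0 0" --pt "0 0 0 0 0 0" --pt "0 0 0 0 0 0"

```text
clock: 4.5
position: [0.642, -0.0548, 0.3036]
ee_rot: [2.142, 2.297, 0.0]
force: [0.7, 0.1, 0.5]
width: 1.0
```

Run:
```python
from wr import *
im=snap("w3");print(im["s"]["position"],im["s"]["force"])
cv2.imwrite("pics/w3.png",im["color"][:,:,::-1])
```

```text
[ 0.64203795 -0.05476687  0.30357809] [0.67855868 0.10818612 0.52977141]
```

View pics/w3.png

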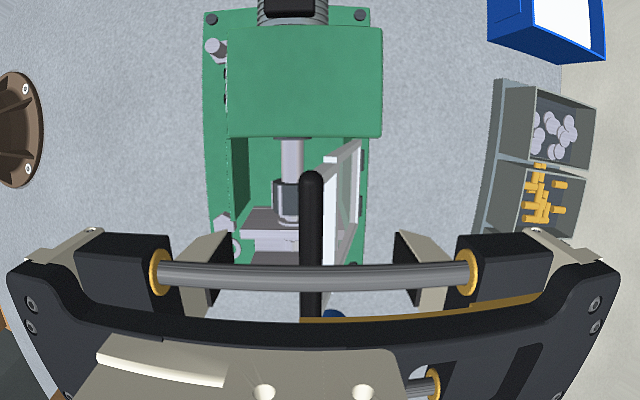

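The bar, at u≈312 px, lies midway between the jaws at u≈225 and 400, and its far end is at v≈172. I'll close on it.

Request:
move_arm --pt "0 0 0 0 0 0" --pt "0 0 0 0 0 0" --pt "0 0 0 0 0 0" --pt "0 0 0 0 0 0" --pt "0 0 0 0 0 0" --pt "0 0 0 0 0 0" --pt "0 0 0 0 0 0" --pt "0 0 0 0 0 0" --grip 0 --force 25

```text
clock: 5.35
position: [0.6422, -0.0536, 0.3027]
ee_rot: [2.14, 2.3, 0.0]
force: [0.3, 0.2, 0.2]
width: 0.354
```

Run:
```python
from cell import monitor
import numpy as np
s=monitor.observe();print(s["position"],s["width"]*92,s["force"])
p=np.load("p2.npy");q0=p[3];yw=p[2];P=None
qs=np.r_[q0,np.linspace(q0,0,33)[1:]]
r=.185
# rows in cm along world
d=[]
for a,b in zip(qs[1:-1],qs[2:]):
    dx=-r*(np.cos(b)-np.cos(a));dz=r*(np.sin(b)-np.sin(a));d.append([round(100*dx*np.cos(yw),2),round(100*dx*np.sin(yw),2),round(100*dz,2)])
print(d);print(np.sum(d,0))
```

```text
[ 0.64217238 -0.0535633   0.30272237] 32.5699786986166 [0.34872529 0.22820131 0.22796855]
[[np.float64(-0.72), np.float64(-0.05), np.float64(-0.24)], [np.float64(-0.71), np.float64(-0.05), np.float64(-0.27)], [np.float64(-0.7), np.float64(-0.05), np.float64(-0.3)], [np.float64(-0.69), np.float64(-0.05), np.float64(-0.32)], [np.float64(-0.67), np.float64(-0.05), np.float64(-0.35)], [np.float64(-0.66), np.float64(-0.04), np.float64(-0.38)], [np.float64(-0.64), np.float64(-0.04), np.float64(-0.41)], [np.float64(-0.62), np.float64(-0.04), np.float64(-0.43)], [np.float64(-0.61), np.float64(-0.04), np.float64(-0.46)], [np.float64(-0.59), np.float64(-0.04), np.float64(-0.48)], [np.float64(-0.57), np.float64(-0.04), np.float64(-0.51)], [np.float64(-0.54), np.float64(-0.04), np.float64(-0.53)], [np.float64(-0.52), np.float64(-0.04), np.float64(-0.55)], [np.float64(-0.5), np.float64(-0.03), np.float64(-0.57)], [np.float64(-0.48), np.float64(-0.03), np.float64(-0.59)], [np.float64(-0.45), np.float64(-0.03), np.float64(-0.61)], [np.float64(-0.43), np.float64(-0.03), np.float64(-0.63)], [np.float64(-0.4), np.float64(-0.03), np.float64(-0.65)], [np.float64(-0.37), np.float64(-0.03), np.float64(-0.66)], [np.float64(-0.35), np.float64(-0.02), np.float64(-0.68)], [np.float64(-0.32), np.float64(-0.02), np.float64(-0.69)], [np.float64(-0.29), np.float64(-0.02), np.float64(-0.7)], [np.float64(-0.26), np.float64(-0.02), np.float64(-0.71)], [np.float64(-0.23), np.float64(-0.02), np.float64(-0.72)], [np.float64(-0.2), np.float64(-0.01), np.float64(-0.73)], [np.float64(-0.17), np.float64(-0.01), np.float64(-0.74)], [np.float64(-0.14), np.float64(-0.01), np.float64(-0.75)], [np.float64(-0.11), np.float64(-0.01), np.float64(-0.75)], [np.float64(-0.08), np.float64(-0.01), np.float64(-0.76)], [np.float64(-0.05), np.float64(-0.0), np.float64(-0.76)], [np.float64(-0.02), np.float64(-0.0), np.float64(-0.76)]]
[-13.09  -0.9  -17.69]
```

Request:
move_arm --pt "0 0 0 0 0 0" --pt "0 0 0 0 0 0" --pt "0 0 0 0 0 0" --pt "0 0 0 0 0 0" --pt "0 0 0 0 0 0"

```text
clock: 5.85
position: [0.6419, -0.0536, 0.3028]
ee_rot: [-2.14, -2.299, 0.001]
force: [-3.8, -0.3, 2.2]
width: 0.12
```

Request:
move_arm --pt "-0.72 -0.05 -0.22 0 0 0" --pt "-0.72 -0.05 -0.25 0 0 0" --pt "-0.71 -0.05 -0.28 0 0 0" --pt "-0.7 -0.05 -0.31 0 0 0" --pt "-0.68 -0.05 -0.34 0 0 0" --pt "-0.66 -0.04 -0.37 0 0 0" --pt "-0.65 -0.04 -0.4 0 0 0" --pt "-0.63 -0.04 -0.43 0 0 0" --force 30

```text
clock: 6.65
position: [0.5866, -0.0573, 0.2766]
ee_rot: [-2.14, -2.299, 0.0]
force: [0.9, 0.1, 6.0]
width: 0.119
```

Request:
move_arm --pt "-0.61 -0.04 -0.45 0 0 0" --pt "-0.59 -0.04 -0.48 0 0 0" --pt "-0.57 -0.04 -0.51 0 0 0" --pt "-0.55 -0.04 -0.53 0 0 0" --pt "-0.53 -0.04 -0.55 0 0 0" --pt "-0.5 -0.03 -0.57 0 0 0" --pt "-0.48 -0.03 -0.59 0 0 0" --pt "-0.45 -0.03 -0.61 0 0 0"

```text
clock: 7.45
position: [0.5422, -0.0602, 0.2334]
ee_rot: [-2.139, -2.298, 0.004]
force: [-4.9, 0.9, 9.8]
width: 0.115
```

Request:
move_arm --pt "-0.43 -0.03 -0.63 0 0 0" --pt "-0.4 -0.03 -0.65 0 0 0" --pt "-0.37 -0.03 -0.66 0 0 0" --pt "-0.35 -0.02 -0.68 0 0 0" --pt "-0.32 -0.02 -0.69 0 0 0" --pt "-0.29 -0.02 -0.7 0 0 0" --pt "-0.26 -0.02 -0.71 0 0 0" --pt "-0.23 -0.02 -0.72 0 0 0"

```text
clock: 8.25
position: [0.5133, -0.0621, 0.1778]
ee_rot: [-2.136, -2.295, 0.01]
force: [-9.6, 0.8, 5.6]
width: 0.117
```

Request:
move_arm --pt "-0.19 -0.01 -0.72 0 0 0" --pt "-0.17 -0.01 -0.72 0 0 0" --pt "-0.13 -0.01 -0.7 0 0 0" --pt "-0.09 0 -0.6 0 0 0" --pt "-0.06 0 -0.5 0 0 0" --pt "-0.04 0 -0.4 0 0 0" --pt "-0.03 0 -0.3 0 0 0" --pt "-0.02 0 -0.3 0 0 0"

```text
clock: 9.05
position: [0.5043, -0.0627, 0.1346]
ee_rot: [-2.135, -2.293, 0.014]
force: [-12.3, 0.4, 3.3]
width: 0.116
```

Request:
move_arm --pt "0.05 0 -0.2 0 0 0" --pt "0.05 0 -0.2 0 0 0" --pt "0 0 -0.2 0 0 0" --pt "0 0 -0.2 0 0 0" --pt "0 0 -0.15 0 0 0" --pt "0 0 -0.15 0 0 0" --pt "0 0 -0.1 0 0 0" --pt "0 0 0 0 0 0"

```text
clock: 9.85
position: [0.5035, -0.0627, 0.122]
ee_rot: [-2.133, -2.291, 0.018]
force: [-15.5, 0.5, 0.7]
width: 0.125
```

Request:
move_arm --pt "-0.1 0 -0.1 0 0 0" --pt "-0.1 0 -0.1 0 0 0" --pt "0 0 -0.1 0 0 0" --pt "0 0 0 0 0 0"

```text
clock: 10.25
position: [0.5035, -0.0627, 0.1197]
ee_rot: [-2.135, -2.293, 0.013]
force: [-11.1, -0.1, 1.9]
width: 0.119
```

Run:
```python
from wr import *
im=snap("w4");print(im["s"]["position"],im["s"]["force"],im["s"]["ft_torque"])
from cell import imaging
t=imaging.get_image("scene")["color"][130:270,200:360,::-1]
a=im["color"][:,:,::-1][0:300,150:550]
cv2.imwrite("pics/w4.png",np.vstack([cv2.resize(a,(720,340)),cv2.resize(t,(290,254),interpolation=cv2.INTER_CUBIC) if 0 else np.hstack([cv2.resize(t,(290,254),interpolation=cv2.INTER_CUBIC),np.zeros((254,430,3),np.uint8)])]))
```

```text
[ 0.50346995 -0.06267589  0.11974131] [-11.07862859  -0.06747919   1.93286864] [ 0.10763834  1.83759254 -0.08794887]
```

View pics/w4.png

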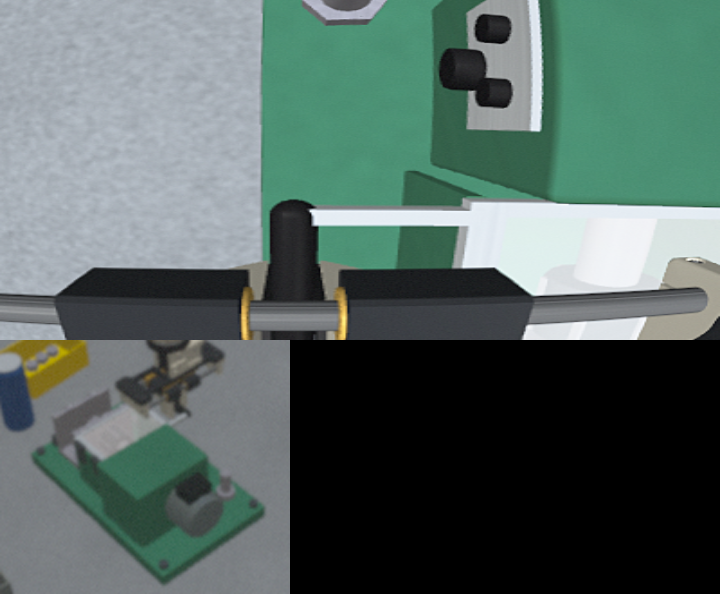

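Request:
move_arm --pt "-0.1 0 -0.15 0 0 0" --pt "0 0 -0.15 0 0 0" --pt "0 0 -0.1 0 0 0" --pt "0 0 0 0 0 0"

```text
clock: 10.75
position: [0.5035, -0.0627, 0.1162]
ee_rot: [-2.136, -2.294, 0.011]
force: [-7.8, 0.7, 1.9]
width: 0.118
```

Run:
```python
from wr import *
from fit import W
from cell import imaging
im=snap("w5");p=np.load("p2.npy")
w4=pickle.load(open("w4.pkl","rb"))
for q in(0,.03,.06,.1):
    l=(.07-.185*np.cos(q),.0555+.0455,.124+.185*np.sin(q))
    f=[(.07-.145*np.cos(q)-.004*np.sin(q),.009+.093,.124+.145*np.sin(q)+.004)]
    print(q,wproj(w4,W(p,l)).round(1),wproj(im,W(p,l)).round(1),wproj(im,W(p,(-.07,.105,.15))).round(1))
a=im["color"][140:260,240:460,::-1]
b=imaging.get_image("top")["color"].astype(int)
cv2.imwrite("pics/w5.png",cv2.resize(a,None,fx=3.5,fy=3.5,interpolation=cv2.INTER_CUBIC))
for i in range(6):
    c=imaging.get_image("top")["color"].astype(int)
    d=np.abs(c-b).sum(2);d=cv2.GaussianBlur(d.astype(np.float32),(5,5),0)
    # project spindle/bolt-head regions
    print([round(float(d[r[1]:r[3],r[0]:r[2]].mean()),1) for r in((330,163,362,178),(361,160,375,185),(300,145,325,180),(400,220,440,240))])
```

```text
0 [[313.4 177.7]] [[313.3 179.3]] [[434.3 185.3]]
0.03 [[313.4 180.4]] [[313.4 182.1]] [[434.3 185.3]]
0.06 [[313.9 183.3]] [[313.9 185.2]] [[434.3 185.3]]
0.1 [[315.2 187.5]] [[315.3 189.6]] [[434.3 185.3]]
[1.5, 1.5, 1.3, 1.2]
[1.6, 1.4, 1.3, 1.2]
[1.9, 1.4, 1.3, 1.1]
[2.1, 1.5, 1.3, 1.2]
[2.0, 1.5, 1.3, 1.2]
[1.4, 1.3, 1.3, 1.1]
```

View pics/w5.png

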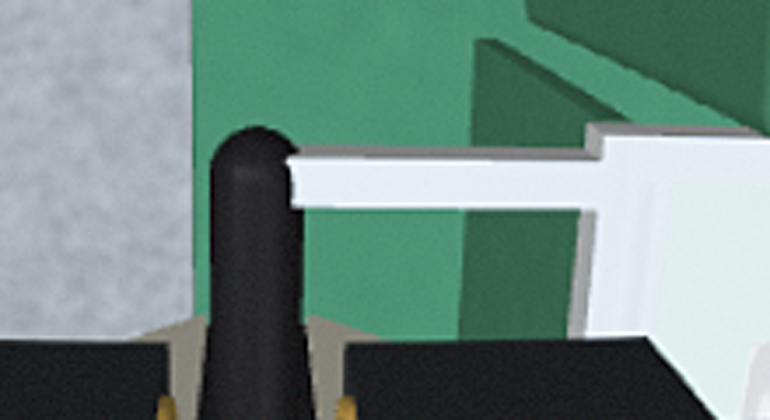

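Run:
```python
from wr import *
from fit import W
w4,w5=[pickle.load(open(n+".pkl","rb")) for n in("w4","w5")];p=np.load("p2.npy")
print(w4["s"]["position"],w5["s"]["position"],w5["s"]["force"])
g=[cv2.resize(cv2.cvtColor(i["color"],cv2.COLOR_RGB2GRAY),None,fx=8,fy=8,interpolation=cv2.INTER_CUBIC) for i in(w4,w5)]
def sh(x0,y0,x1,y1):
    t=g[0][y0*8:y1*8,x0*8:x1*8];m=cv2.matchTemplate(g[1][(y0-8)*8:(y1+8)*8,(x0-8)*8:(x1+8)*8],t,cv2.TM_CCOEFF_NORMED)
    _,v,_,l=cv2.minMaxLoc(m);return l[0]/8-8,l[1]/8-8,round(v,3)
print("bar end",sh(298,170,330,205),"arm/frame",sh(395,170,425,205))
for n,l in dict(barend=(-.115,.1,.124),frame=(-.075,.1,.128)).items(): print(n,"pred if fixed",wproj(w5,W(p,l))-wproj(w4,W(p,l)))
```

```text
[ 0.50346995 -0.06267589  0.11974131] [ 0.50345397 -0.0627179   0.11619436] [-7.80961766  0.72778516  1.8541311 ]
bar end (0.0, 0.125, 0.997) arm/frame (0.5, 0.25, 0.993)
barend pred if fixed [[-0.02370504  1.64596035]]
frame pred if fixed [[2.16523105 1.69282578]]
```

Request:
move_arm --pt "-0.1 0 -0.15 0 0 0" --pt "-0.05 0 -0.15 0 0 0" --pt "0 0 0 0 0 0"

```text
clock: 11.45
position: [0.5035, -0.0627, 0.1155]
ee_rot: [-2.138, -2.297, 0.008]
force: [-12.4, -0.2, 26.2]
width: 0.119
```

Request:
move_arm --pt "-0.1 0 0.05 0 0 0" --pt "-0.1 0 0.05 0 0 0" --pt "0 0 0 0 0 0"

```text
clock: 11.75
position: [0.5034, -0.0627, 0.1158]
ee_rot: [-2.14, -2.298, 0.004]
force: [-3.5, -0.2, 8.9]
width: 0.12
```

Request:
move_arm --pt "0 0 0 0 0 0" --pt "0 0 0 0 0 0" --pt "0 0 0 0 0 0" --grip 0.26

```text
clock: 12.05
position: [0.5044, -0.0625, 0.1155]
ee_rot: [-2.14, -2.298, 0.002]
force: [0.5, -0.0, 0.1]
width: 0.255
```

Run:
```python
from wr import *
from fit import W,proj
from cell import imaging
im=snap("w6");p=np.load("p2.npy");print(im["s"]["position"],im["s"]["force"],im["s"]["width"])
w5=pickle.load(open("w5.pkl","rb"))
f=[imaging.get_image("top")["color"][163:178,330:362].astype(float) for i in range(9)]
print([round(np.abs(cv2.GaussianBlur(a,(5,5),0)-cv2.GaussianBlur(f[0],(5,5),0)).mean(),2) for a in f])
i=imaging.get_image("scene");pickle.dump(i,open("scene6.pkl","wb"))
for s in(-1,1): print("shut bar end scene",proj("scene",W(p,(-.115,.0555+s*.0455,.124))))
a=im["color"][130:260,200:460,::-1];b=i["color"][150:220,210:320,::-1]
a=cv2.resize(a,(780,390),interpolation=cv2.INTER_CUBIC);b=cv2.resize(b,None,fx=3,fy=3,interpolation=cv2.INTER_CUBIC)
c=np.zeros((600,780,3),np.uint8);c[:390]=a;c[390:,:330]=b;cv2.imwrite("pics/w6.png",c)
```

```text
[ 0.50444665 -0.06247789  0.11550177] [ 0.54410228 -0.04513577  0.13423098] 0.2547673412375672
[np.float64(0.0), np.float64(0.46), np.float64(0.78), np.float64(1.03), np.float64(1.17), np.float64(1.24), np.float64(1.29), np.float64(1.15), np.float64(1.02)]
shut bar end scene [[286.19342291 158.66328122]]
shut bar end scene [[304.10763824 172.23186962]]
```

View pics/w6.png

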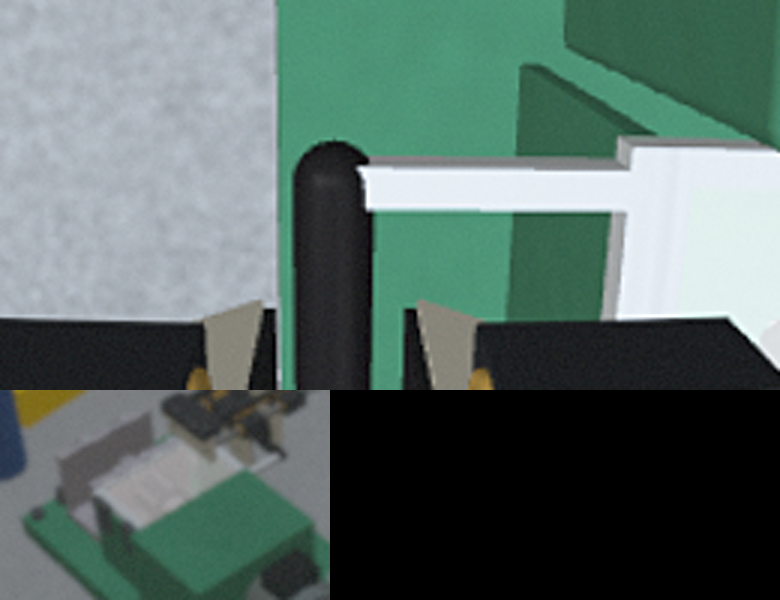

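Request:
move_arm --pt "0 0 0.5 0 0 0" --pt "0 0 1.5 0 0 0" --pt "0 0 2.5 0 0 0" --pt "0 0 2.5 0 0 0" --pt "0 0 2 0 0 0" --pt "0 0 0.5 0 0 0" --pt "0 0 0 0 0 0"

```text
clock: 13.3
position: [0.5057, -0.0624, 0.2117]
ee_rot: [2.14, 2.298, 0.001]
force: [-0.3, 0.2, 0.5]
width: 0.263
```

Request:
move_arm --pt "2 -1.3 0 0 0 0" --pt "2.5 -1.6 0 0 0 0" --pt "2.5 -1.6 0 0 0 0" --pt "2.5 -1.6 0 0 0 0" --pt "2 -1.3 0 0 0 0" --pt "0.5 -0.3 0 0 0 0" --pt "0 0 0 0 0 0" --grip 0.65

```text
clock: 14.0
position: [0.6249, -0.1395, 0.2093]
ee_rot: [-2.14, -2.297, 0.002]
force: [0.2, 0.0, 0.5]
width: 0.651
```

Run:
```python
from wr import *
from fit import W,proj
from cell import imaging,outline_of
im=snap("w7");p=np.load("p2.npy");print(im["s"]["position"],im["s"]["width"])
print("target",W(p,(0,-.029,.089)),"head px",wproj(im,W(p,(0,-.0265,.09))))
v=im["color"][:,:,::-1].copy()
for l in [(x,y,.12) for x in(-.06,.06) for y in(0,-.012,-.064,-.074)]+[(-.115,.0555+s*.0455,.124) for s in(-1,1)]+[(0,-.0265,.107)]:
    q=wproj(im,W(p,l))[0].round().astype(int);print(l,q);cv2.drawMarker(v,tuple(q.tolist()),(0,0,255),0,7)
cv2.imwrite("pics/w7.png",cv2.resize(v,None,fx=1.25,fy=1.25))
f=[imaging.get_image("top")["color"][163:178,330:362].astype(float) for i in range(5)]
print([round(np.abs(cv2.GaussianBlur(a,(5,5),0)-cv2.GaussianBlur(f[0],(5,5),0)).mean(),2) for a in f])
```

```text
[ 0.6249477  -0.13945355  0.209347  ] 0.6507451554954384
target [ 0.62457334 -0.13992159  0.089     ] head px [[312.28663773 196.39435996]]
(-0.06, 0, 0.12) [234 173]
(-0.06, -0.012, 0.12) [235 188]
(-0.06, -0.064, 0.12) [240 249]
(-0.06, -0.074, 0.12) [241 260]
(0.06, 0, 0.12) [390 174]
(0.06, -0.012, 0.12) [389 189]
(0.06, -0.064, 0.12) [384 250]
(0.06, -0.074, 0.12) [383 260]
(-0.115, 0.010000000000000002, 0.124) [168 163]
(-0.115, 0.101, 0.124) [164  49]
(0, -0.0265, 0.107) [312 202]
[np.float64(0.0), np.float64(0.69), np.float64(1.15), np.float64(1.38), np.float64(1.26)]
```

View pics/w7.png

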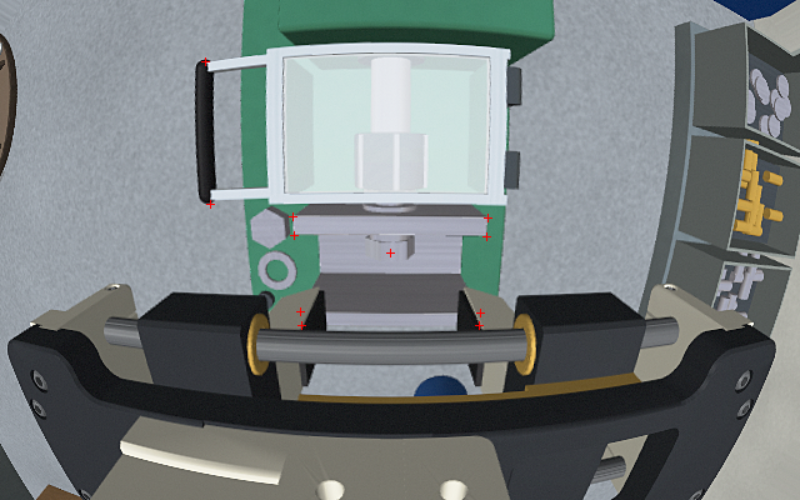

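The guard is seen shut: the bar lies on its predicted shut markers at (205,62) and (208,203). The leg markers match and the head is at (390,248), between the jaws. I'll descend.

Request:
move_arm --pt "0 -0.05 -2 0 0 0" --pt "0 0 -3 0 0 0" --pt "0 0 -2.5 0 0 0" --pt "0 0 -1.5 0 0 0" --pt "0 0 -1.2 0 0 0" --pt "0 0 -1.2 0 0 0" --pt "0 0 -0.6 0 0 0" --pt "0 0 0 0 0 0"

```text
clock: 15.1
position: [0.6252, -0.1398, 0.0906]
ee_rot: [-2.14, -2.299, 0.001]
force: [-0.2, -0.1, -0.0]
width: 0.646
```

Request:
move_arm --pt "0 0 -0.05 0 0 0" --pt "0 0 0 0 0 0" --pt "0 0 0 0 0 0" --pt "0 0 0 0 0 0" --pt "0 0 0 0 0 0" --pt "0 0 0 0 0 0" --pt "0 0 0 0 0 0" --pt "0 0 0 0 0 0" --grip 0 --force 50

```text
clock: 15.9
position: [0.6239, -0.1401, 0.0904]
ee_rot: [-2.14, -2.298, 0.003]
force: [-6.4, -0.5, 2.2]
width: 0.329
```

Request:
move_arm --pt "0 0 0 0 0 0" --pt "0 0 0 0 0 0" --pt "0 0 0 0 0 0" --pt "0 0 0 0 0 0"

```text
clock: 16.3
position: [0.6239, -0.1401, 0.0904]
ee_rot: [-2.14, -2.298, 0.003]
force: [-5.2, 0.3, 2.6]
width: 0.33
```

Request:
move_arm --pt "-0.05 0 0 0 0 0" --pt "0 0 0 0 0 0" --pt "0 0 0 0 0 0" --pt "0 0 0 0 0 0" --pt "0 0 0 0 0 0" --pt "0 0 0 0 0 0" --pt "0 0 0 0 0 0" --pt "0 0 0 0 0 0"

```text
clock: 17.1
position: [0.6239, -0.1401, 0.0904]
ee_rot: [-2.14, -2.298, 0.002]
force: [-5.6, -0.3, 3.4]
width: 0.326
```

```bash
cat > mon.py <<'E'
from wr import *
from cell import imaging,monitor
f=[imaging.get_image("top")["color"].astype(float) for i in range(8)]
g=[cv2.GaussianBlur(a,(5,5),0) for a in f]
print([round(np.abs(a-g[0])[163:178,330:362].mean(),2) for a in g],"ref",[round(np.abs(a-g[0])[220:235,400:432].mean(),2) for a in g])
s=monitor.observe();print(s["clock"],s["width"]*92,s["position"],s["force"],s["ft_torque"])
E
python3 mon.py
```

```text
[np.float64(0.0), np.float64(0.57), np.float64(1.01), np.float64(1.28), np.float64(1.5), np.float64(1.68), np.float64(1.64), np.float64(1.48)] ref [np.float64(0.0), np.float64(0.17), np.float64(0.17), np.float64(0.16), np.float64(0.17), np.float64(0.17), np.float64(0.17), np.float64(0.15)]
17.5 30.146210267855263 [ 0.6238851  -0.14005799  0.09038683] [-5.89077722 -0.23606398  2.86222675] [-0.01391074  1.04891613 -0.0538775 ]
```

Request:
move_arm --pt "0 0 0 0 0 0" --pt "0 0 0 0 0 0" --pt "0 0 0 0 0 0" --pt "0 0 0 0 0 0" --pt "0 0 0 0 0 0" --pt "0 0 0 0 0 0" --pt "0 0 0 0 0 0" --pt "0 0 0 0 0 0"

```text
clock: 18.3
position: [0.6239, -0.1401, 0.0904]
ee_rot: [-2.14, -2.298, 0.002]
force: [-5.8, -1.2, 2.4]
width: 0.324
```

Request:
move_arm --pt "0 0 0 0 0 0" --pt "0 0 0 0 0 0" --pt "0 0 0 0 0 0" --pt "0 0 0 0 0 0" --pt "0 0 0 0 0 0" --pt "0 0 0 0 0 0" --pt "0 0 0 0 0 0" --pt "0 0 0 0 0 0"

```text
clock: 19.1
position: [0.6239, -0.14, 0.0904]
ee_rot: [-2.14, -2.298, 0.002]
force: [-5.6, -0.8, 2.4]
width: 0.323
```

Request:
move_arm --pt "0 0 0 0 0 0" --pt "0 0 0 0 0 0" --pt "0 0 0 0 0 0" --pt "0 0 0 0 0 0" --pt "0 0 0 0 0 0" --pt "0 0 0 0 0 0" --pt "0 0 0 0 0 0" --pt "0 0 0 0 0 0"

```text
clock: 19.9
position: [0.6239, -0.1401, 0.0904]
ee_rot: [-2.14, -2.298, 0.002]
force: [-5.1, -0.0, 2.0]
width: 0.328
```

```bash
python3 mon.py
```

```text
[np.float64(0.0), np.float64(0.53), np.float64(0.75), np.float64(0.98), np.float64(1.26), np.float64(1.44), np.float64(1.5), np.float64(1.49)] ref [np.float64(0.0), np.float64(0.19), np.float64(0.19), np.float64(0.17), np.float64(0.17), np.float64(0.19), np.float64(0.19), np.float64(0.17)]
20.3 29.970948757408603 [ 0.62389249 -0.14005843  0.09038274] [-6.1262432  -0.43498283  2.16972848] [-0.03098379  0.99183743  0.01773085]
```

Request:
move_arm --pt "0 0 0 0 0 0" --pt "0 0 0 0 0 0" --pt "0 0 0 0 0 0" --pt "0 0 0 0 0 0" --pt "0 0 0 0 0 0" --pt "0 0 0 0 0 0" --pt "0 0 0 0 0 0" --pt "0 0 0 0 0 0"

```text
clock: 21.1
position: [0.6239, -0.1401, 0.0904]
ee_rot: [-2.14, -2.298, 0.002]
force: [-6.9, 0.0, 3.4]
width: 0.324
```

Request:
move_arm --pt "0 0 0 0 0 0" --pt "0 0 0 0 0 0" --pt "0 0 0 0 0 0" --pt "0 0 0 0 0 0" --pt "0 0 0 0 0 0" --pt "0 0 0 0 0 0" --pt "0 0 0 0 0 0" --pt "0 0 0 0 0 0"

```text
clock: 21.9
position: [0.6239, -0.1401, 0.0904]
ee_rot: [-2.14, -2.298, 0.002]
force: [-6.4, -1.0, 2.4]
width: 0.324
```

```bash
python3 mon.py
```

```text
[np.float64(0.0), np.float64(0.13), np.float64(0.13), np.float64(0.13), np.float64(0.15), np.float64(0.13), np.float64(0.12), np.float64(0.13)] ref [np.float64(0.0), np.float64(0.19), np.float64(0.19), np.float64(0.19), np.float64(0.2), np.float64(0.21), np.float64(0.2), np.float64(0.19)]
22.3 29.980815594624634 [ 0.62385119 -0.14008195  0.09037071] [-5.97424311  0.29773574  2.85790042] [-0.05399149  0.95200857  0.01553175]
```

Run:
```python
from wr import *
from fit import W
im=snap("w8");p=np.load("p2.npy");v=im["color"][:,:,::-1].copy()
for s in(-1,1):
    q=wproj(im,W(p,(-.115,.0555+s*.0455,.124)))[0];cv2.drawMarker(v,tuple(q.round().astype(int).tolist()),(0,0,255),0,8)
cv2.imwrite("pics/w8.png",cv2.resize(v,None,fx=1.25,fy=1.25))
```

```text
(no output)
```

View pics/w8.png

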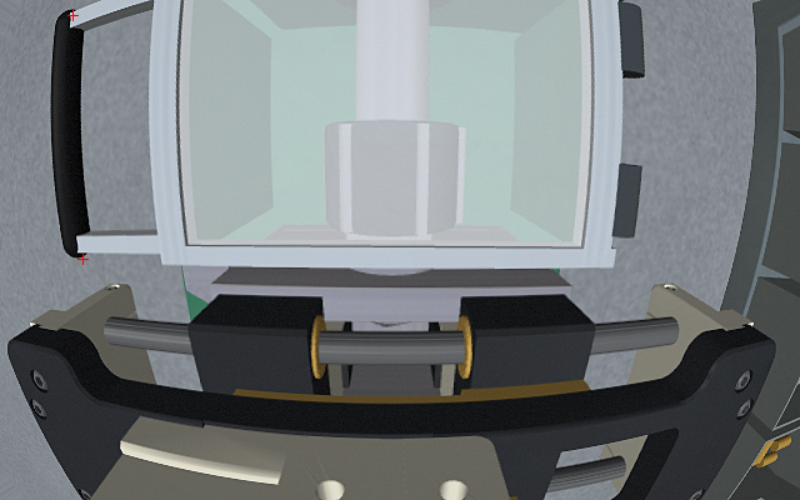

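The guard is flat and shut, with the bar on its markers at (72,15) and (80,258). The head is between the jaws at about (390,325), and the spindle has stopped. I'll hand it in.

```bash
python3 -c "
from cell import workorder,monitor
print(workorder.sign_off());s=monitor.observe();print(s['clock'],s['width']*92)"
```

```text
the job is handed in; nothing more can be done
None
the job is handed in; nothing more can be done
```

I handed the job in at about 22 s. The guard is shut, and the bolt head is still gripped after being held for about 6 s until the spindle stopped.

**Guard:** I gripped the bar and swung it down along its arc, slowing to 15–20 mm/s over the last centimetre. It met a firm stop at about 26 N. The last wrist picture shows it shut, with the bar at its predicted shut position.

**Bolt:** I reached between the bracket legs and gripped the head with 50 N across its flats. The jaws measured about 30 mm, which matches the head. They stayed at that width throughout.

**Nut:** Top-camera pictures showed the spindle turning after the guard shut, still turning at 17 s and 20 s, and stopped by 22 s. I take the stop to mean the nut is fully home. I did not read the nut's travel directly.

**Loose things:** The gripper stayed clear of them. I did not check their positions again at the end.

**Disagreement:** When the guard hit its stop, the tool read z ≈ 116 mm, while the bar should have been at 124 mm. The bar probably slipped in the jaws on the way down. The firm stop, the running spindle and the pictures all say the guard was shut.

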